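# Sweep packing scraps into the scrap tray

## Task

Someone unpacked a parcel and left three stapled packing scraps on the desk. Take the hand sweeper by its wooden grip and use it to push all three scraps well inside the open-fronted scrap tray, without touching the scraps with the gripper. Then stand the sweeper upright on the desk outside the tray and let go; leave the mug, tape measure and memo pad where they are.

Things in the scene. Friction and masses are not known exactly. Their poses are not given: they have to be found in the camera images.
- scrap_tray: Dark steel tray, fixed to the desk, 280 (x) x 220 (y) mm, with 5 mm walls 54 mm high at x = -140 and +140 mm and at y = +110 mm; its whole -y side is open (270 mm wide mouth, no wall). Floor: thin sheet, level with the desk, no step; front edge at y = -110 mm. Origin: centre of the underside, on the desk; x along the mouth, y inward from the mouth to the back wall, z up.
- sweeper: Hand sweeper, 146 (x) x 40 (y) x 110 mm tall, 0.25 kg, standing on the 3 mm grey desk mat (part of the desk). Black ribbed rubber foot 140 x 34 x 44 mm; wooden back 146 x 40 mm up to z = 62 mm; in the middle an upright wooden grip, 96 mm long in x, 24 mm thick in y, z = 62 to 110 mm: pinch it across. Origin: centre of the underside; x along its length, z up.
- scrap_angle: Scrap: brown cardboard L-shaped edge protector, 85 (x) x 42 (y) x 40 mm high, 9 mm thick, one leg flat on the desk, the other upright at y = -17 mm. About 40 g. Origin: centre of the underside.
- scrap_foam: Scrap: white hard foam corner block, L-shaped from above, 72 (x) x 60 (y) x 36 mm high. About 40 g. Origin: underside, middle of the 72 x 60 mm outline; the notch is at +x +y.
- scrap_batten: Scrap: light wooden batten offcut, 85 (x) x 32 (y) x 28 mm high, with two staple heads. About 70 g. Origin: centre of the underside.
- mug: White mug, about 92 mm wide, 127 mm with its handle, 95 mm tall; bystander behind the scraps. Origin: underside.
- tape_measure: Yellow tape measure, 38 x 73 x 60 mm; bystander behind the scraps. Origin: underside.
- memo_pad: Block of yellow notes lying flat, 76 x 76 x 17 mm; bystander behind the sweeper. Origin: centre of the underside.

How it is judged:
On the way:
1. the sweeper is held in the gripper and lifted or pushed at least 30 mm from where it stood (contact force between the fingers and sweeper above 1 N and distance of sweeper from where it was at the start of the episode above 0.03 m), for 0.2 s.
At the end, for the whole second after the job is handed in: All three scraps lie still in the tray: each one's origin is within the side and back walls, at least 25 mm behind the front edge, and below 60 mm. The sweeper stands still and upright (within 0.15 rad) on the desk, its origin more than 20 mm outside the tray's outline (y of scrap_angle in the frame of scrap_tray between -0.085 and 0.11 m and x of scrap_angle in the frame of scrap_tray between -0.135 and 0.135 m and height (world z) of each of scrap_angle, scrap_foam, scrap_batten below 0.06 m and linear speed of each of scrap_angle, scrap_foam, scrap_batten, sweeper below 0.02 m/s and y of scrap_foam in the frame of scrap_tray between -0.085 and 0.11 m and x of scrap_foam in the frame of scrap_tray between -0.135 and 0.135 m and y of scrap_batten in the frame of scrap_tray between -0.085 and 0.11 m and x of scrap_batten in the frame of scrap_tray between -0.135 and 0.135 m and angle between sweeper's own z axis and vertical below 0.15 rad and height (world z) of sweeper between -0.01 and 0.01 m and (y of sweeper in the frame of scrap_tray below -0.13 m or y of sweeper in the frame of scrap_tray above 0.13 m or x of sweeper in the frame of scrap_tray above 0.16 m or x of sweeper in the frame of scrap_tray below -0.16 m)); the robot touches nothing.
It fails at once if the robot touches a scrap with its gripper or arm (over 0.5 N) (contact force between any of the fingers, the arm and scrap_angle above 0.5 N or contact force between any of the fingers, the arm and scrap_foam above 0.5 N or contact force between any of the fingers, the arm and scrap_batten above 0.5 N).
It fails at once if the mug, tape measure or memo pad is moved more than 30 mm (distance of any of mug, tape_measure, memo_pad from where it was at the start of the episode above 0.03 m).
It also fails if it takes over 67 s, if anything falls off the work surface, if the arm or the gripper's body presses on something with over 40 N, if the wrist force passes 120 N, or if a joint passes its speed limit or range.

## Robot

A 7-joint arm with a two-finger parallel gripper is mounted at the origin on a cart in front of the work surface, level with it; the furniture and walls round the work are solid. World frame = base frame: x ahead of the robot, y to its left, z up, the work surface at z = 0. Lengths are in m, angles in rad, forces in N, time in s.
With the tool pointing down it reaches from about 0.4 to 0.85 m from the base axis. Payload 10.4 kg.
Tool frame: the origin (TCP) lies at the very end of the fingers, on their centre line; the grasp point (between the pads) lies 19 mm behind it; x points along the fingers, y is the direction in which the jaws open and shut, and the axes are right-handed (so a half turn about x gives the same grasp; the last joint's range is limited). The gripper opens to 85 mm and grips with 20 to 120 N. Pads are 22 mm wide; open, the fingers measure 114 mm over their backs; the gripper's body (76 mm by 85 mm) begins 54 mm behind the grasp point. The pads swing forward as they close: fully open they stand 13 mm farther back than shut.
Start: joints at [1.243, 0.332, -0.065, 1.46, 0.022, 1.35, -0.088], TCP at [0.188, -0.596, 0.231] pointing down, gripper open.
Joint ranges: [-2.6, 2.6], [-0.5, 2.12], [-1.47, 1.34], [0.16, 2.42], [-1.27, 4.41], [0.06, 2.06], [-2.6, 2.6]. Speed limits (rad/s): [2.22, 2.22, 2.79, 2.79, 3.14, 3.14, 3.14].

## Interface

Orientations are given as a unit quaternion [x, y, z, w].
In Python, from workcell import monitor, camera, ticket, regions_of gives the robot as it stands.
- The arm moves only by the tool step_arm, never from a script. Its argument "increments" is a list of rows, each a list of 5 numbers: the finger opening in m, from 0 to 0.0854, then the shift along the world's x, y, z in m, then the turn about the world's z in rad. A call has 1 to 12 rows; each row shifts and turns the commanded pose from where the row before left it; what a row does not reach is not made up. A row lasts 1/12 s, in which the tool goes at most 41.7 mm and 7.16 degrees, less where a joint would pass 70% of its speed; a pose out of reach is approached as far as the arm can. A call with a gripper value outside its range is refused whole. The fingers move at their own pace and stop on an object; "force" is the grip in N (left out, the last holds). Time passes only in rows, so rows that do not move let the fingers close. It gives the time, the measured TCP pose, the force and the opening at its end, in the units of the state.
- monitor.get_obs(): the state, without advancing time (a new reading comes with each control period).
- camera(name): name is "scene" or "top"; returns a dict with "color" (480x640x3 uint8, red, green, blue), "range_z" (480x640 float32, m along the optical axis (not along the pixel's ray), 0 where there is no reading), "fx", "fy", "cx", "cy" (pixels), "k1" (the pictures are not rectified: a ray, as slopes to the right and down, at radius r is drawn at 1 + k1 r^2 times it, then the intrinsics apply), "cam_to_world" (4x4, takes a point from camera to world coordinates). Camera axes: x right, y up, looking along -z (the intrinsics and any distortion apply to the point x, -y, -z); pixel columns grow to the right and rows downward; lengths in m; the calibration is good to about 2 mm. A picture is of the moment at which its call begins.
- ticket.hand_in(): hands the job in, once; it reports no verdict.
Trained networks look in a picture, given as the dict that the camera call returned (one of the last four; its "shot" number tells which), for a name from the list of things; names that differ only in an ending like _2 or _b are one class to them, and where a whole thing is asked for, a point or a joint stands for the part that bears it (a point fixed in the world has none). Each returns a list of dicts, best first, with "p" (0 to 1); they miss things now and then, are a little off and sometimes report something else, mostly with a low value. They report only what shows in the picture. A call takes as long as a camera call.
- regions_of(picture, query): "region" (480x640 bool, what is visible of it) and "centre" ([row, column] in pixels, amid what is visible of it).
The state is a dict: "clock": time; "joint_pos": joint angles; "joint_velocities": joint speeds; "tau": joint torques, N m; "position": TCP position; "ee_rot": TCP orientation; "ft_force": force on the tool from outside, world axes, zero at the start; "torque": the same for the moment, N m; "grip_width": opening from 0.0 (shut) to 1.0 (fully open).
Only numpy, scipy, OpenCV 4.12 (cv2) and the standard library are available. Lean on these libraries where they do the work, as an engineer would, in place of code of your own. Each camera call takes 0.05 s, during which the arm holds its last target. There are 200 camera calls.

## Working session

There is one attempt and no reset: what is moved stays moved. The work goes in short steps, Python scripts to look and compute and a tool call to move; the robot and the scene stay as the last step left them, time stands still between calls to the robot, and variables do not carry over. Pictures are saved under pics/ and viewed, about 8 in all and at most 12, crops included, and the job is handed in when it is done.

Besides the shell and the picture viewer there is one more tool, called after "Call:" by a JSON object that holds its "op" and its "data". step_arm: Moves the arm, as the interface text tells. Its arguments: {"type":"object","properties":{"increments":{"type":"array"},"force":{"type":"number"}},"required":["increments"]}

```bash
mkdir -p pics
cat > h.py <<'E'
import numpy as np, cv2
from workcell import monitor, camera, ticket, regions_of
NAMES=["scrap_tray","sweeper","scrap_angle","scrap_foam","scrap_batten","mug","tape_measure","memo_pad"]
def cloud(c):
    h,w=c["range_z"].shape
    K=np.array([[c["fx"],0,c["cx"]],[0,c["fy"],c["cy"]],[0,0,1.]])
    v,u=np.mgrid[0:h,0:w].astype(np.float32)
    p=cv2.undistortPoints(np.stack([u.ravel(),v.ravel()],1)[:,None].astype(np.float64),K,np.array([c["k1"],0,0,0,0.]))[:,0]
    z=c["range_z"].ravel()
    P=np.stack([p[:,0]*z,-p[:,1]*z,-z,np.ones_like(z)],1)@c["cam_to_world"].T
    P=P[:,:3].reshape(h,w,3); P[c["range_z"]==0]=np.nan
    return P
def find(c,names=NAMES,zmin=0.008):
    P=cloud(c); out={}
    for n in names:
        for r in regions_of(c,n)[:1]:
            q=P[r["region"]]; q=q[~np.isnan(q[:,0])]
            a=q[q[:,2]>zmin] if n!="scrap_tray" else q
            if len(a)<10: print(n,r["p"],"few",len(q)); continue
            rc=cv2.minAreaRect((a[:,:2]*1000).astype(np.float32))
            print(n,"p%.2f"%r["p"],"px",np.round(r["centre"]).astype(int),"n",len(a),"med",np.median(a,0).round(3),"z98 %.3f"%np.percentile(a[:,2],98),"rect c",np.round(rc[0]),"wh",np.round(rc[1]),"ang %.0f"%rc[2])
            out[n]=a
    return out
def save(c,f): cv2.imwrite("pics/"+f,c["color"][:,:,::-1])
E
python3 - <<'E'
from h import *
for n in ("top","scene"):
    c=camera(n); save(c,n+"1.png"); print(n, c["cam_to_world"].round(2).tolist()); find(c)
o=monitor.get_obs(); print(o["clock"],o["position"],o["ee_rot"],o["grip_width"])
E
```

```text
top [[-0.0, 0.99, -0.17, 0.36], [-1.0, -0.0, 0.01, 0.06], [0.01, 0.17, 0.99, 1.22], [0.0, 0.0, 0.0, 1.0]]
sweeper p0.74 px [226 437] n 1341 med [ 0.574 -0.218  0.067] z98 0.116 rect c [ 578. -225.] wh [145.  42.] ang 21
scrap_angle p0.77 px [271 307] n 444 med [0.472 0.074 0.011] z98 0.044 rect c [476.  74.] wh [85. 42.] ang 48
scrap_foam p0.86 px [222 269] n 619 med [0.593 0.172 0.035] z98 0.040 rect c [589. 169.] wh [61. 72.] ang 59
scrap_batten p0.66 px [228 317] n 458 med [0.577 0.057 0.028] z98 0.033 rect c [579.  56.] wh [32. 84.] ang 72
mug p0.78 px [166 274] n 1390 med [0.734 0.162 0.043] z98 0.096 rect c [718. 155.] wh [109.  91.] ang 69
tape_measure p0.93 px [178 334] n 491 med [0.701 0.021 0.054] z98 0.062 rect c [707.  17.] wh [72. 40.] ang 80
memo_pad p0.62 px [170 363] n 906 med [ 0.731 -0.056  0.017] z98 0.021 rect c [733. -56.] wh [77. 77.] ang 14
scene [[0.91, 0.3, -0.28, 0.32], [-0.41, 0.68, -0.61, -0.52], [0.01, 0.67, 0.74, 0.78], [0.0, 0.0, 0.0, 1.0]]
scrap_tray p0.96 px [182 225] n 8911 med [0.498 0.371 0.001] z98 0.054 rect c [544. 896.] wh [1334.  304.] ang 85

[... 181 characters left out ...]
041 rect c [475.  72.] wh [88. 43.] ang 48
scrap_foam p0.92 px [220 292] n 714 med [0.59  0.166 0.034] z98 0.037 rect c [588. 165.] wh [64. 71.] ang 58
scrap_batten p0.81 px [262 307] n 682 med [0.578 0.049 0.026] z98 0.030 rect c [579.  54.] wh [35. 85.] ang 73
mug p0.60 px [196 346] n 1847 med [0.726 0.154 0.064] z98 0.094 rect c [749. 169.] wh [144. 117.] ang 43
tape_measure p0.88 px [252 373] n 694 med [0.699 0.004 0.046] z98 0.060 rect c [706.  13.] wh [71. 37.] ang 82
memo_pad p0.59 px [277 397] n 1121 med [ 0.73  -0.06   0.016] z98 0.018 rect c [731. -56.] wh [78. 79.] ang 13
0.9 [ 0.18758326 -0.59620617  0.23134197] [ 0.69891687  0.10731525 -0.69890495  0.10738022] 0.9973341026613395
```

View pics/top1.png

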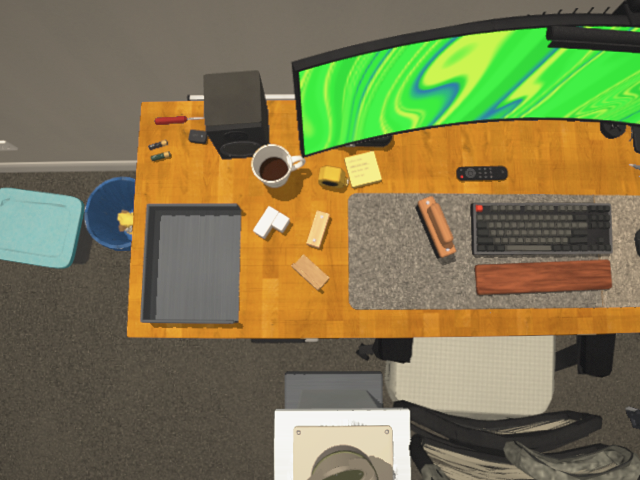

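View pics/scene1.png

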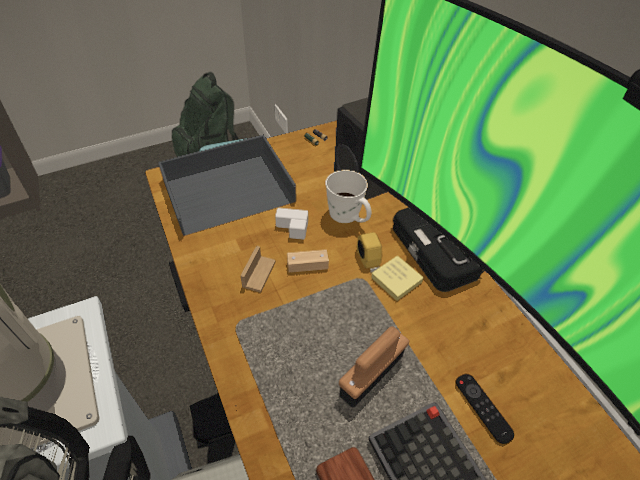

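Run:
```python
from h import *
from scipy.spatial.transform import Rotation as R
o=monitor.get_obs(); M=R.from_quat(o["ee_rot"]).as_matrix(); print("tool axes cols\n",M.round(3))
for n in ("top","scene"):
    c=camera(n); P=cloud(c).reshape(-1,3); P=P[~np.isnan(P[:,0])]
    t=P[(P[:,0]>.25)&(P[:,0]<.72)&(P[:,1]>.2)&(P[:,1]<.53)&(P[:,2]>.035)&(P[:,2]<.06)]
    t=t[~((t[:,0]>.66)&(t[:,1]<.24))]
    rc=cv2.minAreaRect((t[:,:2]*1000).astype(np.float32)); print(n,len(t),t.min(0),t.max(0),np.round(rc[0]),rc[1],rc[2]); print(cv2.boxPoints(rc).round())
    pts=cloud(c)
    if n=="top":
        for rr,cc in [(206,240),(320,239),(207,146),(322,144),(262,190)]: print(rr,cc,pts[rr-1:rr+2,cc-2:cc+3].reshape(-1,3).round(3)[[0,7,14]].tolist())
        r=regions_of(c,"sweeper")[0]["region"]; q=pts[r]; g=q[q[:,2]>.095]; b=q[(q[:,2]<.075)&(q[:,2]>.05)]
        for a in (g,b): rc=cv2.minAreaRect((a[:,:2]*1000).astype(np.float32)); print("grip/back",rc,np.median(a[:,2]))
```

```text
tool axes cols
 [[ 0.     0.3   -0.954]
 [-0.    -0.954 -0.3  ]
 [-1.     0.    -0.   ]]
top 1239 [0.3535612  0.20026359 0.03518195] [0.63713671 0.46898048 0.05936041] [495. 335.] (266.95751953125, 283.46148681640625) 89.5168228149414
[[353. 202.]
 [636. 200.]
 [638. 467.]
 [355. 469.]]
206 240 [[0.632, 0.246, 0.048], [0.639, 0.248, 0.004], [0.638, 0.243, -0.002]]
320 239 [[0.363, 0.249, -0.0], [0.36, 0.244, 0.001], [0.358, 0.24, -0.001]]
207 146 [[0.641, 0.49, 0.001], [0.64, 0.487, -0.005], [0.625, 0.463, 0.049]]
322 144 [[0.357, 0.463, 0.052], [0.355, 0.458, 0.05], [0.352, 0.471, -0.001]]
262 190 [[0.503, 0.373, 0.002], [0.5, 0.368, -0.0], [0.497, 0.362, 0.005]]
grip/back ((578.348388671875, -225.32847595214844), (94.94737243652344, 25.742042541503906), 21.144775390625) 0.1113474508559611
grip/back ((578.5046997070312, -224.26812744140625), (145.925537109375, 40.9329833984375), 21.049213409423828) 0.0646833551905156
scene 1220 [0.35269594 0.20099786 0.03501991] [0.63754855 0.47011422 0.05702373] [495. 336.] (268.7993469238281, 285.17181396484375) 89.82044219970703
[[352. 202.]
 [637. 201.]
 [638. 470.]
 [353. 471.]]
```

Call:
{"op": "step_arm", "data": {"increments": [[0.085,0.01,0.01,0,0.03],[0.085,0.025,0.024,0,0.033],[0.085,0.028,0.0265,0,0],[0.085,0.028,0.0265,0,0],[0.085,0.028,0.0265,0,0],[0.085,0.028,0.0265,0,0],[0.085,0.028,0.0265,0,0],[0.085,0.028,0.0265,0,0],[0.085,0.028,0.0265,0,0],[0.085,0.028,0.0265,0,0],[0.085,0.028,0.0265,0,0],[0.085,0.028,0.0265,0,0]]}}

```text
clock: 2.05
position: [0.5039, -0.2945, 0.2317]
ee_rot: [0.695, 0.13, -0.695, 0.13]
ft_force: [1.4, -1.6, 0.4]
grip_width: 0.995
```

Call:
{"op": "step_arm", "data": {"increments": [[0.085,0.028,0.0265,0,0],[0.085,0.028,0.0265,0,0],[0.085,0.015,0.015,-0.01,0],[0.085,0.004,0.004,-0.03,0],[0.085,0,0,-0.03,0],[0.085,0,0,-0.03,0],[0.085,0,0,-0.015,0],[0.085,0,0,0,0]]}}

```text
clock: 2.72
position: [0.5754, -0.2233, 0.1124]
ee_rot: [-0.693, -0.131, 0.697, -0.129]
ft_force: [-0.0, 0.0, -0.1]
grip_width: 0.995
```

Call:
{"op": "step_arm", "data": {"increments": [[0.085,0.003,-0.002,-0.015,0],[0.085,0,0,-0.012,0],[0.085,0,0,-0.008,0],[0.085,0,0,0,0],[0.0,0,0,0,0],[0.0,0,0,0,0],[0.0,0,0,0,0],[0.0,0,0,0,0],[0.0,0,0,0,0],[0.0,0,0,0,0],[0.0,0,0,0,0],[0.0,0,0,0,0]], "force": 60}}

```text
clock: 3.72
position: [0.5808, -0.227, 0.0818]
ee_rot: [0.695, 0.129, -0.695, 0.129]
ft_force: [-0.5, 1.9, 4.6]
grip_width: 0.274
```

Call:
{"op": "step_arm", "data": {"increments": [[0.0,0,0,0.01,0],[0.0,0,0,0.02,0],[0.0,0,0,0.02,0],[0.0,-0.008,0.01,0,-0.03],[0.0,-0.015,0.02,0,-0.05],[0.0,-0.015,0.02,0,-0.05],[0.0,-0.015,0.02,0,-0.05],[0.0,-0.015,0.02,0,-0.05],[0.0,-0.015,0.02,0,-0.05],[0.0,-0.015,0.02,0,-0.05],[0.0,-0.01,0.01,0,-0.037],[0.0,0,0,0,0]]}}

```text
clock: 4.72
position: [0.4709, -0.0849, 0.1316]
ee_rot: [-0.707, -0.0, 0.707, -0.001]
ft_force: [0.6, -0.0, -2.8]
grip_width: 0.272
```

Run:
```python
from h import *
c=camera("scene"); save(c,"s2.png"); find(c,["sweeper"])
P=cloud(c); r=regions_of(c,"sweeper")[0]["region"]; q=P[r]; print(np.nanpercentile(q[:,2],[1,3,10,50]))
o=monitor.get_obs(); print(o["position"],o["ee_rot"],o["ft_force"],o["grip_width"])
```

```text
sweeper p0.58 px [308 279] n 2799 med [ 0.454 -0.1    0.113] z98 0.163 rect c [ 469. -104.] wh [ 74. 146.] ang 89
[0.00113535 0.0583798  0.06785012 0.11327768]
[ 0.47293801 -0.08793435  0.13170404] [ 7.07325951e-01  1.60367420e-04 -7.06887242e-01  6.31987929e-04] [ 0.09127058 -0.96227245 -3.78190632] 0.2712589790600587
```

View pics/s2.png

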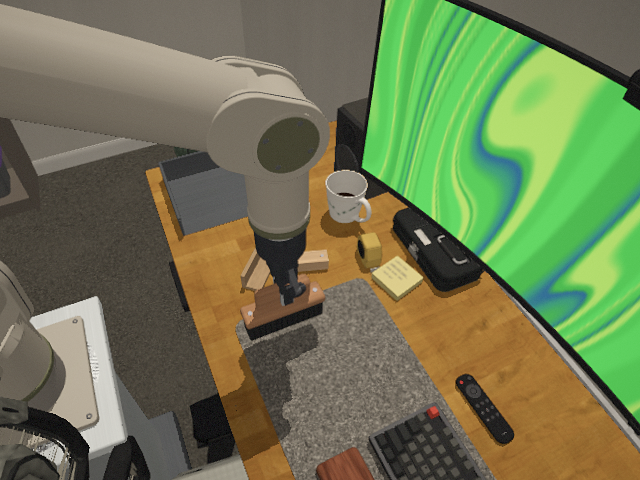

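Call:
{"op": "step_arm", "data": {"increments": [[0.0,-0.006,0,-0.01,0],[0.0,-0.009,0,-0.015,0],[0.0,0,0,-0.015,0],[0.0,0,0,-0.0075,0],[0.0,0,0.008,0,0],[0.0,0,0.012,0,0],[0.0,0,0.015,0,0],[0.0,0,0.015,0,0],[0.0,0,0.015,0,0],[0.0,0,0.015,0,0],[0.0,0,0.01,0,0],[0.0,0,0.01,0,0]]}}

```text
clock: 5.87
position: [0.4578, 0.0135, 0.0838]
ee_rot: [0.707, 0.0, -0.707, 0.0]
ft_force: [-0.0, 0.2, -3.0]
grip_width: 0.273
```

Call:
{"op": "step_arm", "data": {"increments": [[0.0,0,0.012,0,0],[0.0,0,0.012,0,0],[0.0,0,0.012,0,0],[0.0,0,0.012,0,0],[0.0,0,0.012,0,0],[0.0,0,0.012,0,0],[0.0,0,0.012,0,0],[0.0,0,0.012,0,0],[0.0,0,0.012,0,0],[0.0,0,0.012,0,0],[0.0,0,0.012,0,0],[0.0,0,0.0,0,0]]}}

```text
clock: 6.87
position: [0.4576, 0.1471, 0.084]
ee_rot: [0.707, 0.002, -0.707, 0.001]
ft_force: [-0.0, 0.8, -2.4]
grip_width: 0.275
```

Run:
```python
from h import *
c=camera("scene"); save(c,"s3.png"); find(c,["sweeper","scrap_angle","scrap_foam","scrap_batten"])
c=camera("top"); save(c,"t3.png"); find(c,["sweeper","scrap_angle","scrap_foam","scrap_batten"])
```

```text
sweeper p0.98 px [236 235] n 2368 med [0.445 0.131 0.065] z98 0.115 rect c [457. 161.] wh [150.  75.] ang 1
scrap_angle p0.45 px [216 263] n 76 med [0.532 0.199 0.037] z98 0.100 rect c [528. 169.] wh [80. 33.] ang 73
scrap_batten p0.65 px [262 309] n 691 med [0.577 0.049 0.026] z98 0.029 rect c [579.  54.] wh [36. 85.] ang 73
scrap_foam p0.74 px [216 271] n 270 med [0.603 0.162 0.036] z98 0.041 rect c [592. 165.] wh [59. 55.] ang 60
scrap_batten p0.82 px [230 318] n 452 med [0.579 0.057 0.028] z98 0.033 rect c [580.  56.] wh [32. 86.] ang 72
```

View pics/s3.png

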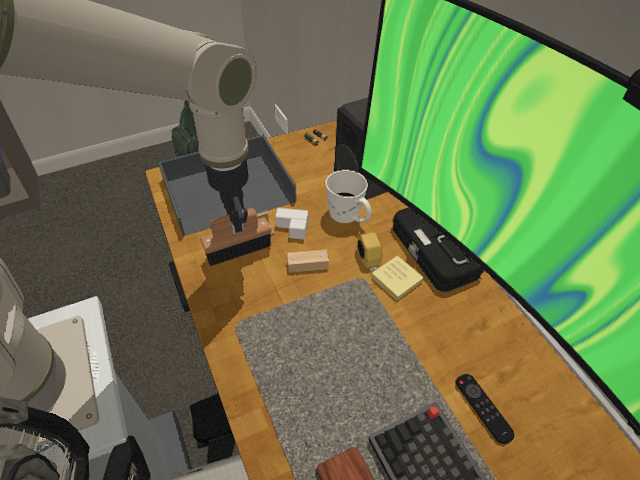

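Call:
{"op": "step_arm", "data": {"increments": [[0.0,-0.003,0.012,0,0],[0.0,-0.003,0.012,0,0],[0.0,-0.002,0.012,0,0],[0.0,-0.002,0.012,0,0],[0.0,0,0.012,0,0],[0.0,0,0.012,0,0],[0.0,0,0.012,0,0],[0.0,0,0.012,0,0],[0.0,0,0.012,0,0],[0.0,0,0.012,0,0],[0.0,0,0.012,0,0],[0.0,0,0.012,0,0]]}}

```text
clock: 8.37
position: [0.4477, 0.2891, 0.0838]
ee_rot: [-0.707, 0.0, 0.707, -0.0]
ft_force: [1.2, -0.6, -2.6]
grip_width: 0.27
```

Call:
{"op": "step_arm", "data": {"increments": [[0.0,0,0.012,0,0],[0.0,0,0.012,0,0],[0.0,0,0.008,0,0],[0.0,0,0,0,0],[0.0,0,-0.015,0,0],[0.0,0,-0.03,0,0],[0.0,0,-0.03,0,0],[0.0,0,-0.03,0,0],[0.0,0,-0.03,0,0],[0.0,0,-0.03,0,0],[0.0,0,-0.03,0,0],[0.0,0,-0.03,0,0]]}}

```text
clock: 9.37
position: [0.4474, 0.0939, 0.084]
ee_rot: [0.707, -0.0, -0.707, 0.0]
ft_force: [0.8, 0.6, -1.3]
grip_width: 0.272
```

Call:
{"op": "step_arm", "data": {"increments": [[0.0,0,-0.03,0.01,0],[0.0,0,-0.03,0,0],[0.0,0,-0.03,0,0],[0.0,0,-0.03,0,0],[0.0,0.01,-0.02,0,0],[0.0,0.02,-0.01,0,0],[0.0,0.025,0,0,0.05],[0.0,0.025,0,0,0.05],[0.0,0.025,0,0,0.05],[0.0,0.015,0,0,0.05],[0.0,0.01,0,0,0.05],[0.0,0,0,0,0]]}}

```text
clock: 10.37
position: [0.579, -0.0545, 0.0936]
ee_rot: [0.702, 0.089, -0.701, 0.089]
ft_force: [-0.7, -0.6, -3.0]
grip_width: 0.275
```

Run:
```python
from h import *
c=camera("scene"); find(c,["sweeper","scrap_angle","scrap_foam","scrap_batten","mug","tape_measure"])
c=camera("top"); save(c,"t4.png"); find(c,["sweeper","scrap_angle","scrap_foam","scrap_batten","mug"])
```

```text
sweeper p0.71 px [291 324] n 2094 med [ 0.553 -0.072  0.075] z98 0.125 rect c [575. -82.] wh [ 77. 148.] ang 86
scrap_angle p0.56 px [180 224] n 573 med [0.493 0.374 0.018] z98 0.041 rect c [494. 360.] wh [47. 84.] ang 90
scrap_foam p0.91 px [221 294] n 699 med [0.59  0.165 0.034] z98 0.038 rect c [588. 166.] wh [63. 72.] ang 58
scrap_batten p0.72 px [191 228] n 2305 med [0.511 0.461 0.035] z98 0.055 rect c [496. 184.] wh [284. 571.] ang 0
mug p0.63 px [212 368] n 91 med [0.738 0.09  0.064] z98 0.082 rect c [740.  93.] wh [13. 18.] ang 14
tape_measure p0.57 px [248 371] n 695 med [0.7   0.004 0.046] z98 0.060 rect c [672. -43.] wh [190.  54.] ang 60
sweeper p0.59 px [242 361] n 334 med [ 0.536 -0.049  0.077] z98 0.123 rect c [549. -47.] wh [185.  55.] ang 1
scrap_angle p0.86 px [265 187] n 510 med [0.496 0.372 0.012] z98 0.043 rect c [494. 363.] wh [85. 42.] ang 0
scrap_foam p0.77 px [220 267] n 591 med [0.593 0.172 0.035] z98 0.040 rect c [588. 169.] wh [60. 72.] ang 58
scrap_batten p0.79 px [229 317] n 468 med [0.579 0.057 0.028] z98 0.032 rect c [579.  56.] wh [32. 85.] ang 72
mug p0.69 px [164 274] n 1358 med [0.734 0.162 0.041] z98 0.095 rect c [727. 157.] wh [ 88. 109.] ang 48
```

View pics/t4.png

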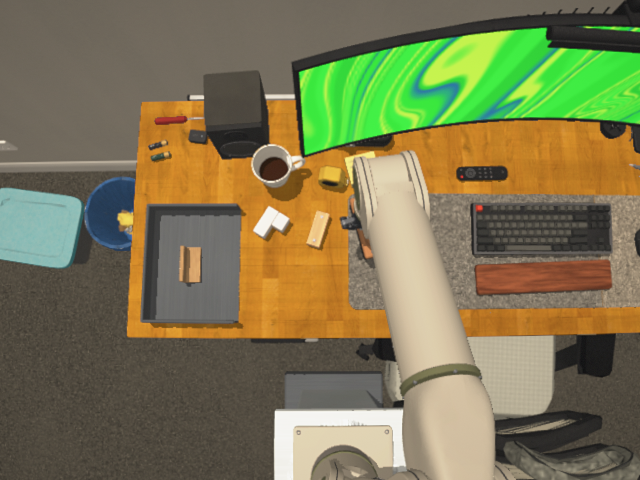

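Call:
{"op": "step_arm", "data": {"increments": [[0.0,0,0.01,0,0],[0.0,0,0.012,-0.005,0],[0.0,0,0.012,-0.005,0],[0.0,0,0.012,0,0],[0.0,0,0.012,0,0],[0.0,0,0.012,0,0.02],[0.0,0,0.012,0,0.02],[0.0,-0.001,0.012,0,0.02],[0.0,-0.002,0.012,0,0.02],[0.0,-0.002,0.012,0,0.02],[0.0,-0.003,0.012,0,0],[0.0,-0.004,0.012,0,0]]}}

```text
clock: 12.02
position: [0.5654, 0.0887, 0.0839]
ee_rot: [0.696, 0.123, -0.696, 0.123]
ft_force: [0.4, -1.0, -2.2]
grip_width: 0.273
```

Run:
```python
from h import *
c=camera("top"); save(c,"t5.png"); find(c,["sweeper","scrap_foam","scrap_batten"])
d=camera("scene"); save(d,"s5.png"); find(d,["sweeper","scrap_foam","scrap_batten"])
a=c["color"][140:340,130:450]; b=d["color"][130:330,140:460]
cv2.imwrite("pics/x5.png",cv2.resize(np.vstack([a,b]),None,fx=1.5,fy=1.5)[:,:,::-1])
```

```text
scrap_foam p0.75 px [222 260] n 535 med [0.593 0.194 0.035] z98 0.040 rect c [582. 180.] wh [83. 71.] ang 56
scrap_batten p0.36 px [254 291] n 32 med [0.517 0.121 0.029] z98 0.493 rect c [494. 109.] wh [85.  6.] ang 27
sweeper p0.66 px [243 291] n 1899 med [0.544 0.069 0.065] z98 0.115 rect c [560.  96.] wh [146.  71.] ang 17
```

View pics/x5.png

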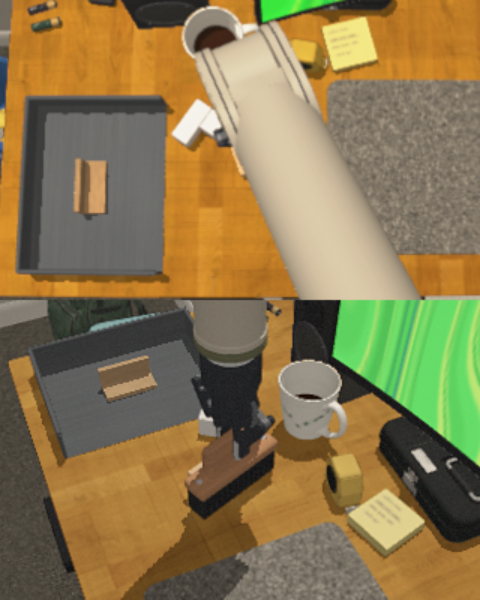

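Call:
{"op": "step_arm", "data": {"increments": [[0.0,-0.005,0.008,0,0.03],[0.0,-0.007,0.01,0,0.03],[0.0,-0.008,0.01,0,0.03],[0.0,-0.008,0.01,0,0.03],[0.0,-0.008,0.01,0,0.03],[0.0,-0.008,0.01,0,0.03],[0.0,-0.006,0.01,0,0],[0.0,-0.006,0.01,0,0],[0.0,0,0,0,0]]}}

```text
clock: 13.17
position: [0.508, 0.1688, 0.084]
ee_rot: [0.682, 0.187, -0.682, 0.186]
ft_force: [-0.0, 0.8, -1.6]
grip_width: 0.273
```

Run:
```python
from h import *
c=camera("top"); find(c,["scrap_foam","scrap_batten"])
d=camera("scene"); find(d,["sweeper","scrap_foam","scrap_batten"])
a=c["color"][140:340,130:450]; b=d["color"][130:330,140:460]
cv2.imwrite("pics/x6.png",cv2.resize(np.vstack([a,b]),None,fx=1.5,fy=1.5)[:,:,::-1])
```

```text
sweeper p0.63 px [226 254] n 1807 med [0.491 0.142 0.065] z98 0.116 rect c [512. 147.] wh [146.  55.] ang 20
scrap_foam p0.75 px [199 286] n 197 med [0.6   0.227 0.034] z98 0.038 rect c [599. 241.] wh [69. 26.] ang 79
```

View pics/x6.png

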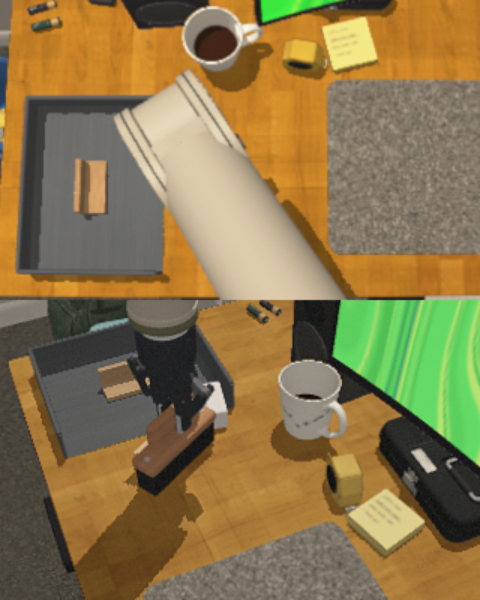

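Call:
{"op": "step_arm", "data": {"increments": [[0.0,0.007,-0.012,0,0],[0.0,0.012,-0.02,0,0],[0.0,0.012,-0.03,0,-0.05],[0.0,0.004,-0.03,0,-0.1],[0.0,0,-0.03,0,-0.1],[0.0,0,-0.03,0,-0.1],[0.0,0,-0.03,0,-0.1],[0.0,0,-0.01,0,-0.084],[0.0,0,0,0,0]]}}

```text
clock: 14.27
position: [0.5445, -0.0308, 0.0837]
ee_rot: [-0.707, 0.006, 0.707, 0.004]
ft_force: [0.2, 0.0, -2.4]
grip_width: 0.271
```

Run:
```python
from h import *
c=camera("top"); find(c,["scrap_foam","scrap_batten"])
d=camera("scene"); find(d,["sweeper","scrap_foam","scrap_batten"])
a=c["color"][140:340,130:450]; b=d["color"][130:330,140:460]
cv2.imwrite("pics/x7.png",cv2.resize(np.vstack([a,b]),None,fx=1.5,fy=1.5)[:,:,::-1])
```

```text
scrap_foam p0.92 px [221 238] n 588 med [0.592 0.239 0.035] z98 0.040 rect c [587. 250.] wh [71. 61.] ang 77
scrap_batten p0.82 px [263 259] n 451 med [0.493 0.2   0.028] z98 0.032 rect c [494. 201.] wh [85. 31.] ang 30
sweeper p0.74 px [286 305] n 2312 med [ 0.526 -0.041  0.065] z98 0.116 rect c [542. -28.] wh [145.  41.] ang 0
scrap_foam p0.87 px [204 277] n 410 med [0.576 0.225 0.033] z98 0.037 rect c [553. 127.] wh [317.  46.] ang 78
```

View pics/x7.png

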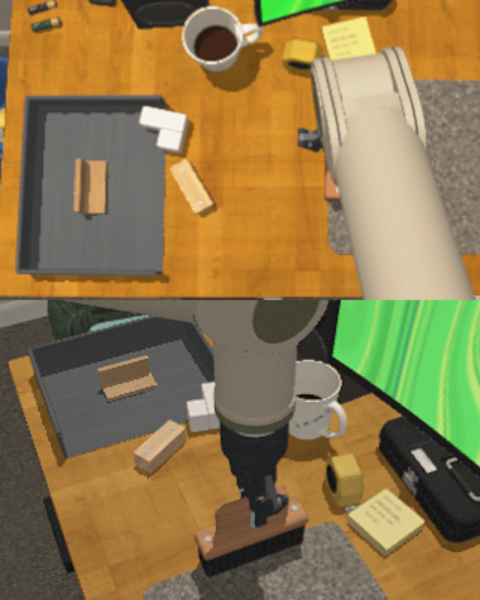

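Call:
{"op": "step_arm", "data": {"increments": [[0.0,0,0.015,0,0.03],[0.0,0,0.025,0,0.02],[0.0,0,0.025,0,0],[0.0,0,0.025,0,0],[0.0,0,0.025,0,0],[0.0,0,0.015,0,0],[0.0,0,0.012,0,0],[0.0,0,0.012,0,0],[0.0,0,0.012,0,0],[0.0,-0.001,0.012,0,0],[0.0,-0.001,0.012,0,0],[0.0,-0.001,0.012,0,0]]}}

```text
clock: 15.62
position: [0.5415, 0.1765, 0.0838]
ee_rot: [-0.707, -0.016, 0.707, -0.017]
ft_force: [0.3, 0.2, -2.9]
grip_width: 0.274
```

Call:
{"op": "step_arm", "data": {"increments": [[0.0,-0.001,0.012,0,0],[0.0,-0.001,0.012,0,0],[0.0,-0.001,0.012,0,0],[0.0,-0.001,0.012,0,0],[0.0,-0.001,0.012,0,0],[0.0,-0.001,0.012,0,0],[0.0,-0.001,0.012,0,0],[0.0,-0.001,0.012,0,0],[0.0,0,0.012,0,0],[0.0,0,0.01,0,0],[0.0,0,0,0,0]]}}

```text
clock: 16.53
position: [0.5329, 0.2969, 0.084]
ee_rot: [-0.707, -0.018, 0.707, -0.017]
ft_force: [-1.4, 0.8, -2.3]
grip_width: 0.274
```

Call:
{"op": "step_arm", "data": {"increments": [[0.0,0,-0.012,0,0],[0.0,0,-0.025,0,0],[0.0,0,-0.03,0,0],[0.0,0,-0.03,0,0],[0.0,0,-0.03,0,0],[0.0,0,-0.03,0,0],[0.0,0,-0.03,0,0],[0.0,0,-0.03,0,0],[0.0,0,-0.03,0,0],[0.0,0,-0.012,0,0],[0.0,0,0,0,0]]}}

```text
clock: 17.45
position: [0.5335, 0.0293, 0.0837]
ee_rot: [-0.707, -0.013, 0.707, -0.015]
ft_force: [-0.1, -0.3, -1.9]
grip_width: 0.272
```

Run:
```python
from h import *
c=camera("top"); find(c,["scrap_angle","scrap_foam","scrap_batten"])
d=camera("scene"); find(d,["sweeper","scrap_angle","scrap_foam","scrap_batten","tape_measure"])
a=c["color"][140:340,130:450]; b=d["color"][130:330,140:460]
cv2.imwrite("pics/x8.png",cv2.resize(np.vstack([a,b]),None,fx=1.5,fy=1.5)[:,:,::-1])
```

```text
scrap_angle p0.91 px [264 188] n 467 med [0.491 0.376 0.012] z98 0.042 rect c [493. 365.] wh [86. 44.] ang 3
scrap_foam p0.65 px [226 198] n 621 med [0.576 0.342 0.035] z98 0.040 rect c [569. 352.] wh [60. 73.] ang 3
scrap_batten p0.55 px [266 204] n 530 med [0.488 0.327 0.027] z98 0.032 rect c [489. 331.] wh [85. 38.] ang 3
sweeper p0.95 px [265 288] n 2307 med [0.516 0.02  0.065] z98 0.116 rect c [533.  11.] wh [146.  84.] ang 3
scrap_angle p0.78 px [176 223] n 441 med [0.49  0.379 0.024] z98 0.041 rect c [491. 376.] wh [85. 21.] ang 4
scrap_foam p0.88 px [176 253] n 426 med [0.565 0.333 0.034] z98 0.039 rect c [522. 214.] wh [368.  47.] ang 73
scrap_batten p0.86 px [194 228] n 514 med [0.488 0.317 0.026] z98 0.030 rect c [489. 337.] wh [86. 55.] ang 4
tape_measure p0.62 px [250 370] n 699 med [0.699 0.004 0.046] z98 0.060 rect c [706.  14.] wh [73. 38.] ang 81
```

View pics/x8.png

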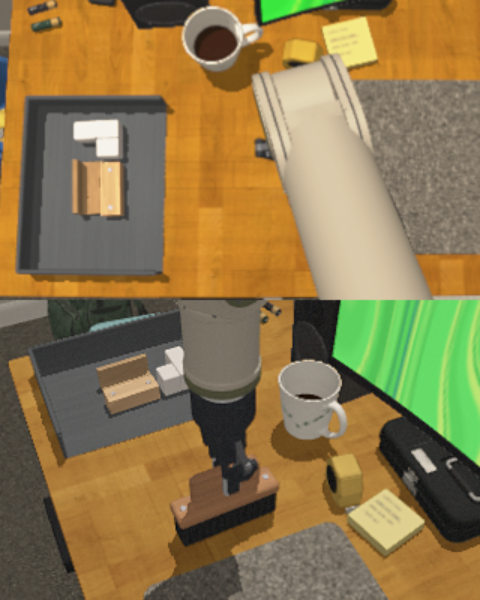

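Call:
{"op": "step_arm", "data": {"increments": [[0.0,0,0.015,0,0],[0.0,0,0.02,0,0],[0.0,0,0.005,0,0],[0.0,0,0,-0.002,0],[0.0,0,0,-0.002,0],[0.0,0,0,-0.001,0],[0.0,0,0,0,0],[0.0,0,0,0,0]]}}

```text
clock: 18.62
position: [0.5336, 0.0739, 0.0787]
ee_rot: [-0.707, -0.016, 0.707, -0.016]
ft_force: [0.1, 0.1, -2.0]
grip_width: 0.27
```

Call:
{"op": "step_arm", "data": {"increments": [[0.0,0,0,-0.001,0],[0.0,0,0,0,0],[0.0,0,0,-0.001,0],[0.0,0,0,0,0],[0.0,0,0,0,0]]}}

```text
clock: 19.03
position: [0.534, 0.0745, 0.0779]
ee_rot: [0.707, 0.016, -0.707, 0.017]
ft_force: [-4.2, -1.4, 8.8]
grip_width: 0.272
```

Contact with the desk (force now upward). Release slowly, then rise.

Call:
{"op": "step_arm", "data": {"increments": [[0.0,0,0,0.0005,0],[0.03,0,0,0,0],[0.04,0,0,0,0],[0.06,0,0,0,0],[0.085,0,0,0,0],[0.085,0,0,0,0],[0.085,0,0,0,0],[0.085,0,0,0,0],[0.085,0,0,0.005,0],[0.085,0,0,0.01,0],[0.085,0,0,0.02,0],[0.085,0,0,0.03,0]], "force": 20}}

```text
clock: 20.03
position: [0.5323, 0.0746, 0.142]
ee_rot: [-0.706, -0.017, 0.708, -0.017]
ft_force: [0.5, 0.1, 0.5]
grip_width: 1.0
```

Call:
{"op": "step_arm", "data": {"increments": [[0.085,0,0,0.03,0],[0.085,0,0,0.03,0],[0.085,0,-0.02,0.02,0],[0.085,0,-0.03,0,0],[0.085,0,-0.03,0,0],[0.085,0,-0.03,0,0],[0.085,0,-0.03,0,0],[0.085,0,-0.02,0,0],[0.085,0,0,0,0],[0.085,0,0,0,0]]}}

```text
clock: 20.87
position: [0.5335, -0.0861, 0.2232]
ee_rot: [0.707, 0.016, -0.707, 0.016]
ft_force: [-0.0, 0.2, -0.1]
grip_width: 0.999
```

Run:
```python
from h import *
c=camera("top"); find(c)
d=camera("scene"); find(d,["sweeper","mug","memo_pad"])
a=c["color"][140:340,130:450]; b=d["color"][130:330,140:460]
cv2.imwrite("pics/x9.png",cv2.resize(np.vstack([a,b]),None,fx=1.5,fy=1.5)[:,:,::-1])
```

```text
scrap_tray p0.79 px [267 178] n 9584 med [0.485 0.372 0.001] z98 0.055 rect c [497. 365.] wh [240. 287.] ang 90
sweeper p0.78 px [246 309] n 1050 med [0.526 0.075 0.064] z98 0.113 rect c [533.  75.] wh [146.  40.] ang 3
scrap_angle p0.56 px [262 183] n 460 med [0.494 0.377 0.012] z98 0.043 rect c [493. 367.] wh [85. 38.] ang 5
scrap_foam p0.67 px [228 198] n 619 med [0.574 0.341 0.035] z98 0.040 rect c [570. 352.] wh [60. 74.] ang 1
scrap_batten p0.64 px [266 204] n 501 med [0.487 0.326 0.027] z98 0.032 rect c [488. 328.] wh [82. 32.] ang 1
mug p0.71 px [165 274] n 1411 med [0.734 0.162 0.043] z98 0.096 rect c [737. 152.] wh [111. 122.] ang 21
memo_pad p0.96 px [172 364] n 865 med [ 0.731 -0.056  0.017] z98 0.021 rect c [732. -56.] wh [75. 76.] ang 13
sweeper p0.79 px [249 283] n 2503 med [0.525 0.061 0.061] z98 0.110 rect c [533.  25.] wh [145. 131.] ang 2
mug p0.81 px [199 357] n 1006 med [0.737 0.126 0.064] z98 0.094 rect c [682.  39.] wh [363.  69.] ang 62
memo_pad p0.57 px [278 395] n 1123 med [ 0.73  -0.06   0.016] z98 0.019 rect c [731. -58.] wh [78. 76.] ang 15
```

View pics/x9.png

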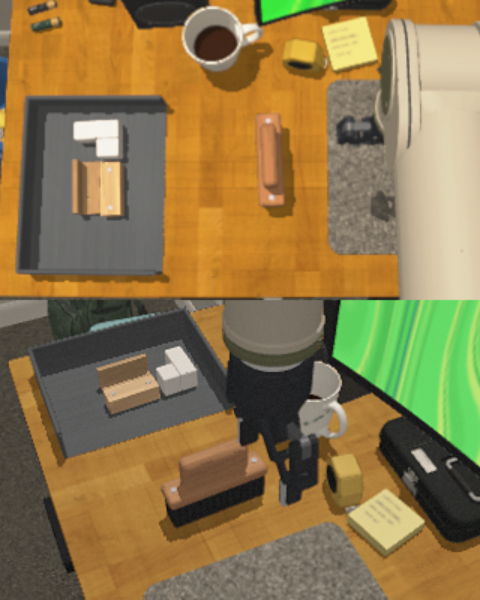

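The picture shows all three scraps in the tray (around 95,165 in the top crop). The sweeper stands free at about (270,160), the gripper is clear of it, and the bystanders are in place.

```bash
python3 -c "
from h import *
print(ticket.hand_in(), monitor.get_obs()['clock'])"
```

```text
the job is handed in; nothing more can be done
the job is handed in; nothing more can be done
```

All three scraps are in the tray and the job is handed in. The hand-in gave no verdict, so this rests on my last pictures.

I took the sweeper by its grip, pushed the cardboard angle in first, then worked the batten and foam in together over two pushes. I then stood the sweeper on the bare desk, let go and moved the arm clear, at about 21 s on the clock.

What the last check showed:
- **Scraps:** the angle, foam and batten lie about 118, 103 and 79 mm behind the tray's front edge, between the side walls. 25 mm was needed.
- **Sweeper:** it stands upright at (0.533, 0.075), about 174 mm outside the tray mouth, with its top at 110 to 113 mm, as it should be standing on the desk.
- **Bystanders:** the mug and memo pad measure within about 1 mm of where they started. The tape measure was missed by the network in the last top picture, but it was unmoved to about 1 mm one look earlier and looks the same in the final picture.
- **Disagreements:** some scene-camera outlines (foam, mug, sweeper) were contaminated by the arm, so I relied on the top camera for those.

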